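# Shut and lock the brush shutter of the sole-roughing unit

## Robot

A 6-joint arm with a two-finger parallel gripper is mounted at the origin on the work surface; the furniture and walls round the work are solid. World frame = base frame: x ahead of the robot, y to its left, z up, the work surface at z = 0. Lengths are in mm, angles in rad, forces in N, time in s.
With the tool pointing down it reaches from about 275 to 750 mm from the base axis. Payload 10.2 kg.
Tool frame: the origin (TCP) lies midway between the tips of the shut fingers; the grasp point (between the pads) lies 19 mm behind it (ctrl.grasp_offset is the distance from the TCP to the grasp point, in mm); z points along the fingers, y is the line along which they close (so a half turn about z gives the same grasp; the last joint's range is limited). The gripper opens to 85 mm and grips with 20 to 120 N. Pads are 22 mm wide; open, the fingers measure 114 mm over their backs; the gripper's body (76 mm by 85 mm) begins 54 mm behind the grasp point. The pads swing forward as they close: fully open they stand 13 mm farther back than shut.
Start: joints at [0.949, 0.313, 1.498, -0, 1.331, -0.223], TCP at [203.877, 483.803, 231.294] pointing down, gripper open.
Joint ranges: [-2.94, 2.94], [-0.97, 2.17], [0.19, 2.56], [-1.23, 4.37], [0.02, 3.11], [-2.88, 2.88]. Speed limits (rad/s): [2.39, 2.39, 3.01, 3.14, 3.14, 3.14].

## Interface

Orientations are given as a unit quaternion [w, x, y, z].
In Python, from rig import ctrl, viewer, models gives the robot as it stands. The module is installed in compiled form; this text tells all that it offers.
- The arm moves only by the shell command python3 -m pendant 'ROWS' [OPENING] [FORCE]. ROWS is text: rows parted by semicolons, each of 4 numbers parted by spaces: the shift along the tool's x, y, z in m, then the turn about the tool's z in rad. In form: x y z yaw; .... A call has 1 to 10 rows; each row shifts and turns the commanded pose from where the row before left it, along the tool's axes as they then stand; what a row does not reach is not made up. A row lasts 1/8 s, in which the tool goes at most 62.5 mm and 10.7 degrees, less where a joint would pass 70% of its speed; a pose out of reach is approached as far as the arm can. A call is refused whole if a number of a shift passes 0.0625 or a number of a turn 0.188, either way. A call with a gripper value outside its range is refused whole. OPENING is the opening, from 0 (shut) to 1 (fully open), set as the call begins (- or left out, the last holds). The fingers move at their own pace and stop on an object; FORCE is the grip in N (left out, the last holds). Time passes only in rows, so rows that do not move let the fingers close. It gives the time, the measured TCP pose, the force, the opening and the grip force at its end, in the units of the state.
- ctrl.sense(): the state, without advancing time (a new reading comes with each control period).
- viewer.capture(name): name is "scene" or "side" or "wrist"; returns a dict with "color" (480x640x3 uint8, red, green, blue), "vertical_fov" (degrees; the focal length in pixels is half the picture's height over the tangent of half this angle, whatever the lens; pixels are square), "cx", "cy" (the principal point, pixels), "pose" (4x4, takes a point from camera to world coordinates). Camera axes: x right, y down, z forward; pixel columns grow to the right and rows downward; lengths in mm; the calibration is good to about 2 mm. The wrist camera is an equidistant fisheye: a pixel r from the principal point sees the ray r / f radians off the axis. A picture is of the moment at which its call begins. There is no depth.
- ctrl.finish_job(): hands the job in; it is judged then, once.
Trained networks look in the newest picture that a camera, given by its name, has taken for a name from the list of things; names that differ only in an ending like _2 or _b are one class to them, and where a whole thing is asked for, a point or a joint stands for the part that bears it (a point fixed in the world has none). Each returns a list of dicts, best first, with "p" (0 to 1); they miss things now and then, are a little off and sometimes report something else, mostly with a low value. They report only what shows in the picture. A call takes as long as a camera call.
- models.boxes_of(camera, query): "at" ([x, y, z] in mm, in world coordinates, good to about 4 mm: the middle of the surface that is visible of it).
The state is a dict: "time_s": time; "joints": joint angles; "dq": joint speeds; "tau": joint torques, N m; "eef_pos": TCP position; "ee_rot": TCP orientation; "force": force on the tool from outside, world axes, zero at the start; "wrist_torque": the same for the moment, N m; "grip_width": opening from 0.0 (shut) to 1.0 (fully open); "grip_force": force on a finger pad.
Only numpy, scipy, OpenCV 4.12 (cv2) and the standard library are available. Lean on these libraries where they do the work, as an engineer would, in place of code of your own. Each camera call takes 0.05 s, during which the arm holds its last target. There are 200 camera calls.

## Task

The day's work on the sole-roughing unit is done, but its wire brush still lies open. Push the yellow shutter across with the fingers against its brittle black grip (neither pinch nor ram it), over its click stops and fully home against the end stop, so that it covers the brush and stays shut; then press the red-winged stud in, turn it a quarter turn clockwise until it locks, and let go. Keep clear of the cement bottle beside the unit.

Things in the scene. Friction and masses are not known exactly. Their poses are not given: they have to be found in the camera images.
- roughing_unit: bench machine bolted down, slate housing 290 wide x 167 deep, 89 high in front, 121 at the back; origin at the centre of its underside, x to its back, y to its left, z up. Its bare metal top panel slopes 12 deg, low edge in front; the shutter runs in two rails, 7 high, along y over the mouth in the front half; the stud stands behind it. Green and red buttons on the front are not needed
- shutter: yellow plate 66 x 100 x 5 mm on the sloping panel, sliding level along the unit's -y by 84 mm from open to a solid end stop. Drags with 1.5 N; two click stops 47 and 63 mm from open need about 10 N, a last one, crest 4.5 mm before the end, about 16 N: past it the shutter snaps home, short of it it springs back some 10 mm. Origin: centre of its underside; axes as shutter_grip
- shutter_grip (a point): centre of the push face (+y side) of the shutter's black grip, a ridge 52 mm up the slope x 16 along y x 21 high; 9.5 above the plate's face, 10.5 below the grip's top. x: up the slope, y: unit's left (against the closing push), z: out of the panel. In the unit's frame its y is 0.122 with the shutter open, 0.038 when home. At least 20 mm behind the face (+y) nothing stands higher than the rails
- stud_push (a joint): how far the stud is pressed in along the panel's normal, m: 0 out, 0.009 at the bottom stop. Spring 4 N at 0, 11 N at the bottom. Over 0.007 is needed to start the turn; part turned it stays in. Blocked at 0.001 unless the shutter is home. Locked, it springs back to rest at about 0.005
- lock_stud (a joint): the stud's turn, rad, clockwise seen from outside the panel: 0 wing up and down the slope, 1.571 (end of its turn) wing level; the catch takes it from about 1.35. Friction 0.03 N m
- stud_head (a point): on the stud's axis at the outer face of its black round flange (diameter 54); on it stands the red wing, 50 long x 12 wide x 22 high, for the fingers to grip across its width. z: out of the panel, x: along the wing and y: across it (they turn with it). Out, the flange face is 18 above the panel; the axis lies 23 behind and 45 to the -y side of the unit's centre
- cement_bottle: brown bottle with a black cap, 60x62x112 mm, standing on the bench at the unit's left; origin at the centre of its underside, z up; to be left alone

How it is judged:
By the outcome, as a careful person would: the job done as asked, in the order asked, and still so for the second after the job is handed in, with the robot touching nothing.
It also fails if it takes over 58 s, if anything falls off the work surface, if the arm or the gripper's body presses on something with over 40 N, if the wrist force passes 120 N, or if a joint passes its speed limit or range.

## Working session

There is one attempt and no reset: what is moved stays moved. The work goes in short steps, Python scripts to look and compute and a shell command to move; the robot and the scene stay as the last step left them, time stands still between calls to the robot, and variables do not carry over. Pictures are saved under pics/ and viewed, at most 10 in all, crops included, and the job is handed in when it is done.

```bash
mkdir -p pics; python3 - <<'E'
from rig import ctrl, viewer, models
import cv2
s=ctrl.sense(); print(s['eef_pos'],s['ee_rot'],s['time_s'])
for c in ('scene','side'):
    d=viewer.capture(c); cv2.imwrite(f'pics/{c}0.png',d['color'][:,:,::-1]); print(c,d['vertical_fov'],d['pose'].round(3).tolist())
    for q in ('roughing_unit','shutter','shutter_grip','stud_head','cement_bottle'):
        print(q,[(round(r['p'],2),[round(float(v)) for v in r['at']]) for r in models.boxes_of(c,q)[:2]])
E
```

```text
[203.73702159 483.58200326 230.73610546] [-2.51834737e-04  1.98067159e-01  9.80188241e-01 -5.90300019e-04] 0.0
scene 49.69287750347163 [[0.822, -0.414, 0.391, 169.905], [-0.57, -0.599, 0.563, -297.204], [0.001, -0.686, -0.728, 756.878], [0.0, 0.0, 0.0, 1.0]]
roughing_unit [(0.83, [485, 8, 100]), (0.22, [463, 104, 101])]
shutter [(0.78, [460, 104, 107])]
shutter_grip [(0.74, [462, 103, 99]), (0.2, [400, 312, 72])]
stud_head [(0.62, [533, -1, 130])]
cement_bottle [(0.82, [399, 309, 73])]
side 43.2898848656319 [[0.759, -0.396, 0.516, -41.122], [-0.651, -0.448, 0.613, -436.555], [-0.012, -0.801, -0.598, 732.263], [0.0, 0.0, 0.0, 1.0]]
roughing_unit [(0.69, [489, 39, 104])]
shutter []
shutter_grip [(0.69, [463, 113, 109])]
stud_head []
cement_bottle [(0.61, [393, 312, 66]), (0.4, [530, 0, 136])]
```

View pics/scene0.png

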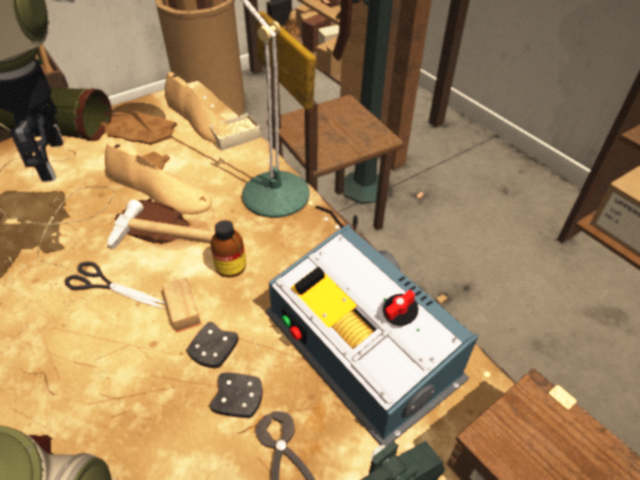

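View pics/side0.png

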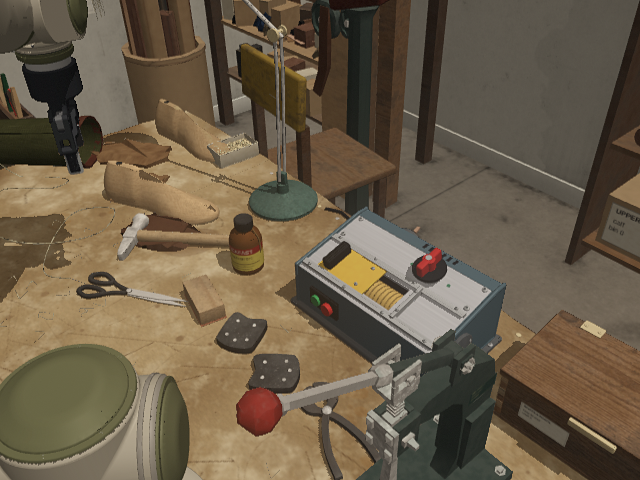

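The scene view shows the unit with top corners near (348,228), (271,290), (382,407) and (476,343). The grip is at (310,280), the stud at (402,303) and the bottle at (228,250). The side view agrees, with a press at the lower right and a lamp at the left. I'll crop for precise corners.

```bash
python3 - <<'E'
import cv2
a=cv2.imread('pics/scene0.png')[220:440,260:480]; b=cv2.imread('pics/side0.png')[200:380,285:515]
cv2.imwrite('pics/a.png',cv2.resize(a,None,fx=2.7,fy=2.7,interpolation=cv2.INTER_CUBIC))
cv2.imwrite('pics/b.png',cv2.resize(b,None,fx=3,fy=3,interpolation=cv2.INTER_CUBIC))
E
```

```text
(no output)
```

View pics/a.png

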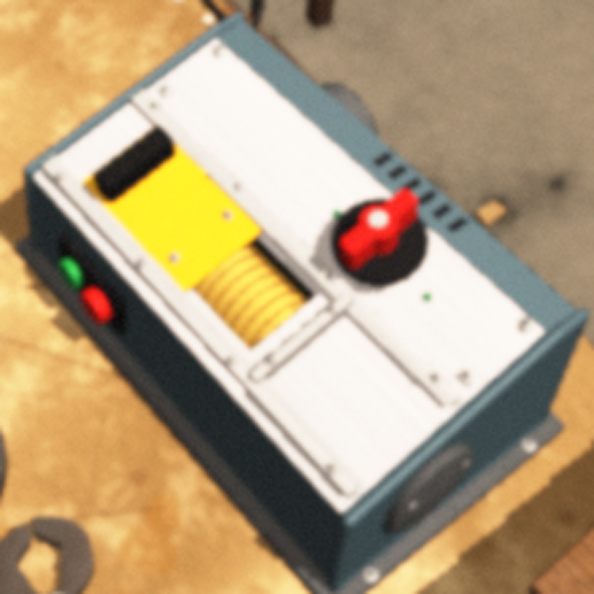

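View pics/b.png

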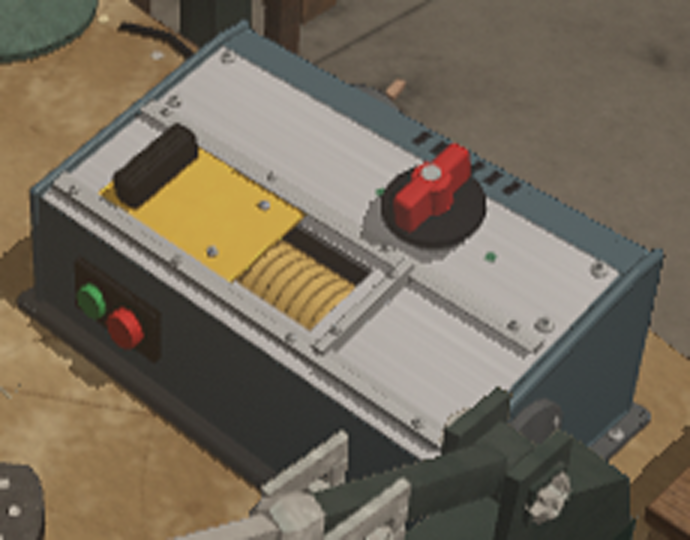

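Crop pixels read: housing top corners in a at (240,14), (28,175), (350,520), (587,318); in b at (245,24), (35,190), (662,250). The flange centre is at about (380,241) in a and (434,203) in b. The wing runs up and down the slope, and the grip is at the far-left end. Next I'll fit the pose.

```bash
python3 - <<'E'
from rig import viewer
import numpy as np
from scipy.optimize import least_squares
S={c:viewer.capture(c) for c in('scene','side')}
def proj(c,P):
    d=S[c];f=240/np.tan(np.radians(d['vertical_fov']/2));q=(np.asarray(P)-d['pose'][:3,3])@d['pose'][:3,:3]
    return np.array([d['cx'],d['cy']])+f*q[:,:2]/q[:,2:]
C=lambda a,o,k:np.array(a)/k+o
A=C([[240,14],[28,175],[350,520],[587,318],[380,241]],[260,220],2.7)
B=C([[245,24],[35,190],[662,250],[434,203]],[285,200],3)
# grip top-face middle (a,b) : centre of the ridge's top
GA=C([[140,153]],[260,220],2.7);GB=C([[158,155]],[285,200],3)
bl,fl,fr,br=[83.5,145,121],[-83.5,145,89],[-83.5,-145,89],[83.5,-145,121]
def W(P,v):
    c,s=np.cos(v[2]),np.sin(v[2]);P=np.asarray(P,float)
    return P@np.array([[c,s,0],[-s,c,0],[0,0,1]])+[v[0],v[1],0]
def res(v):
    st=[23,-45,v[3]]; g=[[v[4],114,v[5]]]
    ea=proj('scene',W([bl,fl,fr,br,st],v)+[v[6],v[7],0])-A; eb=proj('side',W([bl,fl,br,st],v)+[v[8],v[9],0])-B
    return np.r_[ea.ravel(),eb.ravel(),(proj('scene',W(g,v)+[v[6],v[7],0])-GA).ravel(),(proj('side',W(g,v)+[v[8],v[9],0])-GB).ravel(),np.array(v[6:])*.5]
r=least_squares(res,[500,10,-.1,125,-35,120,0,0,0,0])
print(r.x.round(3),r.fun.round(1))
v=r.x
print('stud',W([[23,-45,v[3]]],v),'grip top',W([[v[4],114,v[5]]],v))
E
```

```text
[ 5.10318e+02  5.17280e+01  5.30000e-02  1.30501e+02 -1.97440e+01
  9.14200e+01 -1.46600e+00 -2.21000e-01  1.46600e+00  2.21000e-01] [-0.8  0.4 -0.2 -2.2  1.4  1.9  0.4 -0.5 -0.9  0.3 -0.3 -0.9  0.2 -0.7
  0.6  1.1 -0.5 -0.5  0.2 -1.6 -0.5  1.4 -0.7 -0.1  0.7  0.1]
stud [[535.65321673   8.00037134 130.50060361]] grip top [[484.60287212 164.53129275  91.42008414]]
```

```bash
cat > h.py <<'E'
import numpy as np
from rig import viewer
def ray(d,p,fish=False):
    f=240/np.tan(np.radians(d['vertical_fov']/2)); u=np.array(p,float)-[d['cx'],d['cy']]
    if fish:
        r=np.hypot(*u); t=r/f; v=np.r_[np.sin(t)*u/r,np.cos(t)]
    else: v=np.r_[u/f,1]; v/=np.linalg.norm(v)
    return d['pose'][:3,3],d['pose'][:3,:3]@v
def tri(rs):
    M=sum(np.eye(3)-np.outer(v,v) for o,v in rs);b=sum((np.eye(3)-np.outer(v,v))@o for o,v in rs);X=np.linalg.solve(M,b)
    return X,[np.linalg.norm(np.cross(X-o,v)) for o,v in rs]
def atz(r,z): o,v=r; return o+v*(z-o[2])/v[2]
E
python3 - <<'E'
from h import *
S={c:viewer.capture(c) for c in('scene','side')}
print({c:(S[c]['cx'],S[c]['cy']) for c in S})
P={'bl':((240,14),(245,24),121),'fl':((28,175),(35,190),89),'br':((587,318),(662,250),121),'stud':((380,241),(434,203),130),'grip':((140,153),(158,155),120),'fr':((350,520),None,89)}
for n,(a,b,z) in P.items():
    ra=ray(S['scene'],np.array(a)/2.7+[260,220]); o=[atz(ra,z).round()]
    if b: rb=ray(S['side'],np.array(b)/3+[285,200]); X,e=tri([ra,rb]); o+=[atz(rb,z).round(),X.round(),e[0].round(1)]
    print(n,*o)
E
```

```text
{'scene': (315.86490146269415, 245.00868614719963), 'side': (327.52765635488214, 232.26351213460651)}
bl [586. 201. 121.] [586. 199. 121.] [588. 202. 118.] 0.7
fl [416. 188.  89.] [419. 191.  89.] [412. 180. 100.] 0.3
br [599. -89. 121.] [604. -86. 121.] [590. -94. 135.] 0.3
stud [536.   8. 130.] [537.   7. 130.] [535.   6. 132.] 0.5
grip [467. 142. 120.] [465. 140. 120.] [470. 146. 114.] 0.1
fr [433. -94.  89.]
```

```bash
python3 - <<'E'
from h import *
S={c:viewer.capture(c) for c in('scene','side')}
for z in (0,):print('lamp base',atz(ray(S['scene'],(276,190)),0).round(),atz(ray(S['side'],(283,198)),0).round())
print('joint',tri([ray(S['scene'],(267,32)),ray(S['side'],(281,32))]))
print('lever ball',atz(ray(S['side'],(259,411)),200).round(), 'press top',atz(ray(S['side'],(460,345)),150).round())
E
python3 -m pendant '0 0 0 -0.15;0 0 0 -0.15;0 0 0 -0.15' 0 20
```

```text
lamp base [600. 477.   0.] [600. 474.   0.]
joint (array([563.85755162, 400.53925598, 392.79805144]), [np.float64(3.1503381466032874), np.float64(3.1503381466032794)])
lever ball [159. -83. 200.] press top [ 431. -136.  150.]
time_s: 1.27
eef_pos: [203.9, 483.8, 231.3]
ee_rot: [0.0, -0.028, 1.0, -0.0]
force: [-0.2, -0.2, 0.9]
grip_width: 0.376
grip_force: 0.0
```

```bash
python3 -m pendant '-.031 -.038 0 0;-.031 -.038 0 0;-.031 -.038 0 0;-.031 -.038 0 0;-.031 -.038 0 0;-.031 -.038 0 0;-.031 -.038 0 0;-.031 -.038 0 0;0 0 0 0' 0 20; python3 - <<'E'
from rig import viewer,models
import cv2
d=viewer.capture('wrist'); cv2.imwrite('pics/w0.png',d['color'][:,:,::-1])
for q in ('shutter_grip','stud_head'):
    print(q,[(round(r['p'],2),[round(float(v)) for v in r['at']]) for r in models.boxes_of('wrist',q)[:2]])
E
```

```text
time_s: 2.4
eef_pos: [468.6, 190.8, 231.0]
ee_rot: [-0.0, -0.024, 1.0, -0.0]
force: [-1.0, 1.1, -0.2]
grip_width: -0.001
grip_force: 0.0
shutter_grip [(0.8, [466, 114, 103]), (0.62, [526, 11, 139])]
stud_head [(0.96, [527, 17, 138])]
```

View pics/w0.png

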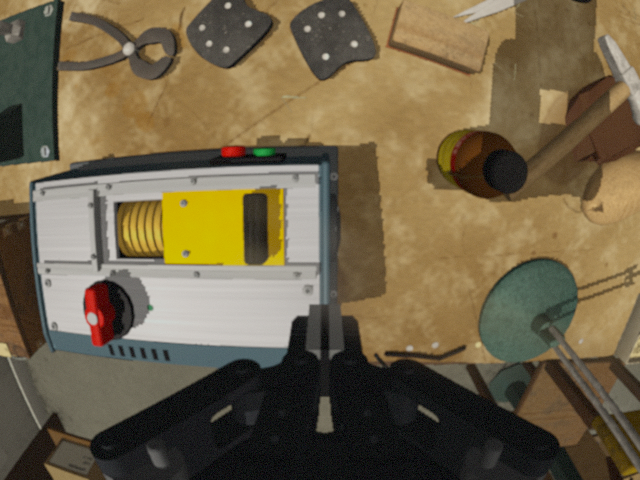

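Wrist view: the grip's push face is at x≈267 px with rows 195–263, the plate's right edge is at 285, the panel's right edge is at about 322 and the stud is near (105,312). The wing is aligned with the slope.

```bash
python3 - <<'E'
from h import *
d=viewer.capture('wrist'); print(d['pose'].round(2).tolist(),d['vertical_fov'])
o=np.array([510.3,51.7]);c,s=np.cos(.053),np.sin(.053)
for n,p,z in [('gface top',(268,229),120),('g front end',(257,195),117),('g back end',(257,264),127),('plate R front',(286,189),98),('plate R back',(285,264),111),('unit fl',(330,152),89),('bl?',(329,362),121),('fr',(33,180),89),('wing tip ctr',(92,318),150),('wing top end f',(95,283),147),('wing top end b',(98,345),157)]:
    X=atz(ray(d,p,True),z); e=X[:2]-o; print(n,X.round(1),'unit',round(e[0]*c+e[1]*s,1),round(-e[0]*s+e[1]*c,1))
E
```

```text
[[-0.05, 0.94, 0.33, 380.83], [1.0, 0.05, 0.02, 190.31], [0.0, 0.33, -0.95, 374.28], [0.0, 0.0, 0.0, 1.0]] 65.70646984690485
gface top [457.4 153.6 120. ] unit -47.5 104.6
g front end [433.4 145.  117. ] unit -71.9 97.3
g back end [482.  146.5 127. ] unit -23.2 96.2
plate R front [431.8 163.9  98. ] unit -72.4 116.2
plate R back [487.4 165.5 111. ] unit -16.8 114.9
unit fl [403.1 195.8  89. ] unit -99.5 149.5
bl? [570.4 203.7 121. ] unit 68.1 148.6
fr [425.2 -90.7  89. ] unit -92.5 -137.7
wing tip ctr [529.    8.9 150. ] unit 16.4 -43.7
wing top end f [498.2  17.7 147. ] unit -13.9 -33.3
wing top end b [550.1  13.5 157. ] unit 37.8 -40.2
```

```bash
python3 -m pendant '.007 -.013 .02 0;0 0 .04 0;0 0 .035 0;0 0 0 0;0 0 0 0'; python3 - <<'E'
from rig import viewer
import cv2,numpy as np
w=viewer.capture('wrist')['color'][150:400,120:420]; s=viewer.capture('side')['color'][190:340,290:470]
cv2.imwrite('pics/w1.png',np.hstack([cv2.resize(w,(400,333)),cv2.resize(s,(400,333))])[:,:,::-1])
E
```

```text
time_s: 3.22
eef_pos: [461.2, 180.2, 137.8]
ee_rot: [0.001, -0.026, 1.0, 0.0]
force: [-0.3, -0.4, 0.1]
grip_width: -0.003
grip_force: 0.0
```

View pics/w1.png

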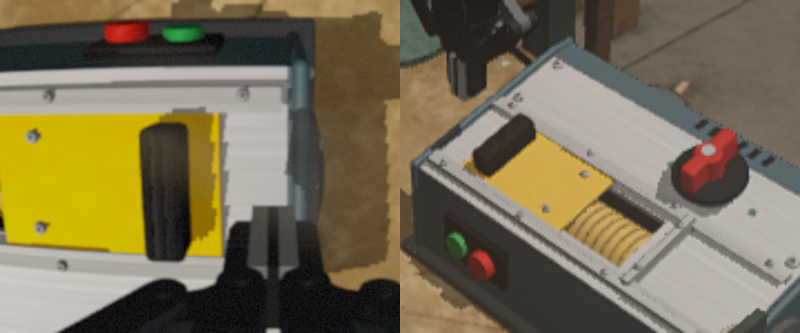

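Left half: the shut fingers hang behind the plate's right edge (crop x≈272), the grip's face is at crop x≈188 and the left cheek is at about 300. The gap is clear. I'll shift a little towards the grip and go down.

```bash
python3 -m pendant '0 -.009 0 0;0 0 .008 0;0 0 .008 0;0 0 0 0' ; python3 -m pendant '0 0 .005 0;0 0 .004 0;0 0 0 0'
```

```text
time_s: 3.82
eef_pos: [460.8, 170.5, 119.5]
ee_rot: [-0.001, -0.026, 1.0, -0.0]
force: [1.2, 0.6, -0.2]
grip_width: 0.001
grip_force: 0.0
time_s: 4.2
eef_pos: [461.1, 170.6, 111.0]
ee_rot: [-0.0, -0.026, 1.0, -0.0]
force: [0.3, -0.5, -0.7]
grip_width: 0.002
grip_force: 0.0
```

```bash
python3 -m pendant '0 -.003 0.001 0;0 -.002 0 0;0 -.002 0 0;0 -.002 0 0'; python3 -m pendant '0 -.002 0 0;0 -.002 0 0'; python3 -m pendant '0 -.002 0 0;0 -.002 0 0'
```

```text
time_s: 4.7
eef_pos: [461.8, 161.4, 110.4]
ee_rot: [0.0, -0.026, 1.0, 0.0]
force: [0.4, 0.8, -0.1]
grip_width: 0.0
grip_force: 0.0
time_s: 4.95
eef_pos: [461.9, 157.6, 110.3]
ee_rot: [0.0, -0.026, 1.0, 0.0]
force: [0.2, 1.3, 0.5]
grip_width: 0.003
grip_force: 0.8
time_s: 5.2
eef_pos: [462.2, 153.5, 110.4]
ee_rot: [0.0, -0.026, 1.0, 0.0]
force: [-0.4, 1.4, 0.8]
grip_width: -0.0
grip_force: 0.8
```

```bash
python3 -m pendant '0 -.003 0 0;0 -.003 0 0;0 -.003 0 0;0 -.003 0 0'; python3 -m pendant '0 -.003 0 0;0 -.003 0 0;0 -.003 0 0'; python3 - <<'E'
from rig import viewer
import cv2,numpy as np
w=viewer.capture('wrist')['color'][150:400,120:420]; s=viewer.capture('side')['color'][190:340,290:470]
cv2.imwrite('pics/w2.png',np.hstack([cv2.resize(w,(400,333)),cv2.resize(s,(400,333))])[:,:,::-1])
E
```

```text
time_s: 5.7
eef_pos: [462.7, 142.4, 110.4]
ee_rot: [0.0, -0.025, 1.0, 0.001]
force: [0.5, 15.1, 1.3]
grip_width: -0.002
grip_force: 7.7
time_s: 6.08
eef_pos: [463.2, 132.7, 110.4]
ee_rot: [0.0, -0.026, 1.0, 0.0]
force: [0.3, 3.0, 1.0]
grip_width: -0.002
grip_force: 1.3
```

View pics/w2.png

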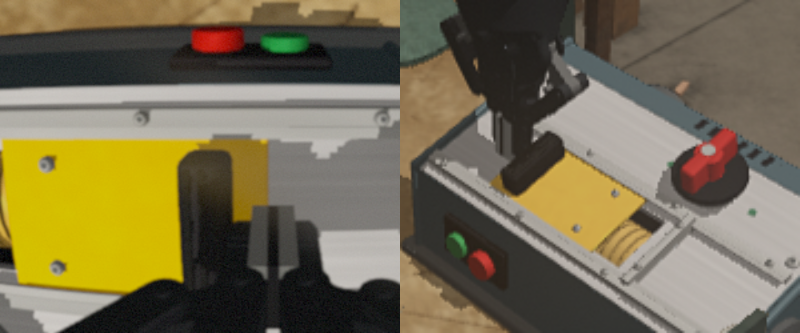

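The wrist crop shows the fingers against the grip's right face (crop x≈235), and the shutter has moved about 26 mm over one click. I'll carry on slowly.

```bash
python3 -m pendant '0 -.003 0 0;0 -.002 0 0'; python3 -m pendant '0 -.002 0 0;0 -.002 0 0';python3 -m pendant '0 -.002 0 0;0 -.002 0 0';python3 -m pendant '0 -.002 0 0;0 -.002 0 0'
```

```text
time_s: 6.42
eef_pos: [463.4, 127.5, 110.2]
ee_rot: [-0.0, -0.025, 1.0, 0.0]
force: [0.3, 5.3, 0.2]
grip_width: 0.002
grip_force: 2.6
time_s: 6.68
eef_pos: [463.5, 124.9, 110.3]
ee_rot: [0.0, -0.025, 1.0, 0.002]
force: [0.5, 11.2, 0.1]
grip_width: -0.002
grip_force: 5.4
time_s: 6.92
eef_pos: [463.7, 120.2, 110.3]
ee_rot: [-0.0, -0.026, 1.0, 0.001]
force: [-0.6, 5.4, 0.2]
grip_width: 0.003
grip_force: 2.6
time_s: 7.18
eef_pos: [464.0, 115.5, 110.2]
ee_rot: [-0.0, -0.026, 1.0, -0.0]
force: [-0.2, 2.0, 0.4]
grip_width: 0.001
grip_force: 0.8
```

Second click crossed at 11 N (y≈124). The last crest is expected near y≈108, with home at about 103.5.

```bash
python3 -m pendant '0 -.002 0 0;0 -.002 0 0'; python3 -m pendant '0 -.0015 0 0;0 -.0015 0 0';python3 -m pendant '0 -.001 0 0;0 -.001 0 0';python3 -m pendant '0 -.001 0 0;0 -.001 0 0'
```

```text
time_s: 7.42
eef_pos: [464.2, 111.4, 110.2]
ee_rot: [-0.0, -0.026, 1.0, -0.0]
force: [-0.9, 3.0, -0.8]
grip_width: 0.002
grip_force: 1.5
time_s: 7.68
eef_pos: [464.3, 109.7, 110.3]
ee_rot: [0.0, -0.025, 1.0, 0.001]
force: [-0.4, 12.9, -0.4]
grip_width: -0.004
grip_force: 6.7
time_s: 7.92
eef_pos: [464.3, 108.9, 110.3]
ee_rot: [0.0, -0.025, 1.0, 0.002]
force: [0.7, 20.6, -0.0]
grip_width: -0.004
grip_force: 10.7
time_s: 8.18
eef_pos: [464.5, 106.1, 110.3]
ee_rot: [0.0, -0.026, 1.0, 0.001]
force: [0.2, 12.8, 0.4]
grip_width: -0.0
grip_force: 6.2
```

```bash
python3 -m pendant '0 -.001 0 0;0 0 0 0';python3 -m pendant '0 -.001 0 0;0 0 0 0';python3 -m pendant '0 -.001 0 0;0 0 0 0'
```

```text
time_s: 8.43
eef_pos: [464.6, 103.9, 110.2]
ee_rot: [-0.0, -0.026, 1.0, 0.0]
force: [-0.0, 3.2, -0.4]
grip_width: -0.004
grip_force: 1.3
time_s: 8.68
eef_pos: [464.7, 102.6, 110.3]
ee_rot: [-0.0, -0.026, 1.0, 0.0]
force: [-0.5, 3.2, 0.4]
grip_width: 0.001
grip_force: 1.6
time_s: 8.93
eef_pos: [464.8, 101.3, 110.3]
ee_rot: [-0.0, -0.026, 1.0, -0.0]
force: [-0.5, 0.9, 0.6]
grip_width: 0.001
grip_force: 0.3
```

```bash
python3 -m pendant '0 -.001 0 0;0 0 0 0';python3 -m pendant '0 -.001 0 0;0 0 0 0';python3 -m pendant '0 -.0005 0 0;0 0 0 0'
```

```text
time_s: 9.18
eef_pos: [464.9, 100.4, 110.3]
ee_rot: [0.0, -0.026, 1.0, -0.0]
force: [0.3, 1.0, -0.6]
grip_width: -0.004
grip_force: 0.2
time_s: 9.43
eef_pos: [464.9, 100.2, 110.3]
ee_rot: [0.0, -0.025, 1.0, 0.001]
force: [-0.4, 5.7, -1.0]
grip_width: -0.001
grip_force: 2.9
time_s: 9.68
eef_pos: [464.9, 100.1, 110.4]
ee_rot: [0.0, -0.026, 1.0, 0.001]
force: [-0.5, 8.4, -1.0]
grip_width: 0.002
grip_force: 4.3
```

```bash
python3 -m pendant '0 .008 0 0;0 0 -.03 0;0 0 -.05 0;0 0 -.05 0;-.021 -.034 0 0;-.021 -.034 0 0;-.021 -.034 0 0;0 0 0 0;0 0 0 0' .5; python3 - <<'E'
from rig import viewer,models
import cv2
d=viewer.capture('wrist'); cv2.imwrite('pics/w3.png',d['color'][:,:,::-1])
for q in ('stud_head',):
  for c in ('wrist','scene','side'):
    if c!='wrist': viewer.capture(c)
    print(q,[(round(r['p'],2),[round(float(v)) for v in r['at']]) for r in models.boxes_of(c,q)[:2]])
E
```

```text
time_s: 10.8
eef_pos: [532.4, 8.6, 240.2]
ee_rot: [-0.0, -0.026, 1.0, -0.0]
force: [0.1, -0.2, 0.2]
grip_width: 0.497
grip_force: 0.0
stud_head [(0.97, [526, 10, 137])]
stud_head [(0.83, [531, 1, 131])]
stud_head [(0.66, [528, 0, 134])]
```

View pics/w3.png

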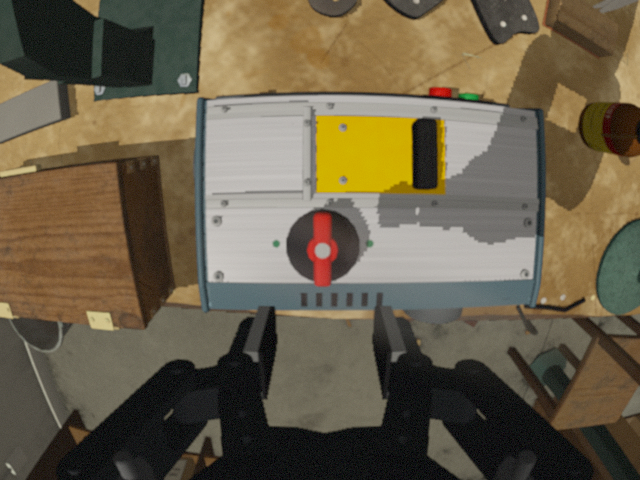

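The shutter covers the brush fully and butts on the crossbar at (312,155). The flange centre is at about (323,246). The wing runs from (321,212) to (323,286), with its metal hub at (322,250), nearly centred between the fingers.

```bash
python3 - <<'E'
from h import *
d=viewer.capture('wrist')
for n,p,z in [('hub top',(322,251),153),('flange',(323,246),131),('wing f',(321,212),147),('wing b',(323,286),158)]:
    print(n,atz(ray(d,p,True),z).round(1))
E
```

```text
hub top [529.5   8.4 153. ]
flange [533.6   9.2 131. ]
wing f [504.7   6.5 147. ]
wing b [552.6  10.2 158. ]
```

```bash
python3 -m pendant '0 0 .04 0;0 0 .04 0;0 0 .015 0;0 0 .008 0;0 0 0 0'; python3 -m pendant '0 0 0 0;0 0 0 0;0 0 0 0;0 0 0 0;0 0 0 0' 0 40
```

```text
time_s: 11.78
eef_pos: [533.1, 8.5, 138.0]
ee_rot: [0.001, -0.026, 1.0, -0.0]
force: [-0.4, -0.5, 0.6]
grip_width: 0.499
grip_force: 0.0
time_s: 12.4
eef_pos: [533.2, 7.7, 138.2]
ee_rot: [0.001, -0.026, 1.0, -0.001]
force: [-1.0, -4.5, 3.3]
grip_width: 0.125
grip_force: 42.0
```

```bash
python3 -m pendant '0 -.001 0 0;-.0005 0 .003 0;-.0005 0 .003 0;-.0005 0 .002 0;0 0 0 0' 0 60
```

```text
time_s: 13.02
eef_pos: [534.9, 7.6, 130.2]
ee_rot: [0.001, -0.026, 1.0, -0.0]
force: [0.0, -1.5, 10.2]
grip_width: 0.119
grip_force: 65.4
```

```bash
python3 -m pendant '0 0 .0005 0;0 0 0 .1;0 0 0 .1;0 0 0 .1;0 0 0 .1;0 0 0 0'; python3 -c "
from rig import ctrl;print(ctrl.sense()['wrist_torque'])"
```

```text
time_s: 13.78
eef_pos: [535.1, 7.8, 129.9]
ee_rot: [0.001, 0.174, 0.985, 0.0]
force: [-0.3, -0.0, 9.2]
grip_width: 0.118
grip_force: 67.8
[ 0.71540451 -0.17978294  0.1655139 ]
```

```bash
python3 -m pendant '0 0 0 .13;0 0 0 .13;0 0 0 .13;0 0 0 .13;0 0 0 .13;0 0 0 0'; python3 -c "
from rig import ctrl;print(ctrl.sense()['wrist_torque'])"
```

```text
time_s: 14.52
eef_pos: [535.1, 7.3, 129.9]
ee_rot: [0.001, 0.48, 0.877, 0.001]
force: [-2.0, -3.7, 8.8]
grip_width: 0.122
grip_force: 85.0
[ 0.27017237 -0.2968103   0.12034961]
```

```bash
python3 -m pendant '0 0 0 .13;0 0 0 .13;0 0 0 .13;0 0 0 .12;0 0 0 0' 0 45; python3 -c "
from rig import ctrl;s=ctrl.sense();print(s['wrist_torque'],s['joints'])"
```

```text
time_s: 15.15
eef_pos: [535.0, 5.9, 129.9]
ee_rot: [0.002, 0.685, 0.728, -0.0]
force: [-2.8, -10.9, 8.5]
grip_width: 0.119
grip_force: 90.9
[-1.33325532 -0.34567994  0.04687492] [-0.20678197  0.4338804   1.60560113 -0.00303993  1.098601   -0.26610778]
```

```bash
python3 -m pendant '0 0 0 .06;0 0 0 0;0 0 0 0'; python3 -c "
from rig import ctrl;s=ctrl.sense();print(s['wrist_torque'])"
```

```text
time_s: 15.52
eef_pos: [534.9, 6.0, 129.9]
ee_rot: [0.002, 0.706, 0.708, -0.0]
force: [-3.5, -10.1, 8.2]
grip_width: 0.124
grip_force: 92.2
[-1.13983364 -0.26832983  0.59643807]
```

```bash
python3 -m pendant '0 0 -.002 -.03;0 0 -.0015 -.03;0 0 0 0' 0 20; python3 -m pendant '0 0 0 0;0 0 0 0;0 0 0 0;0 0 -.01 0;0 0 -.03 0;0 0 -.05 0;0 0 -.05 0;0 0 0 0;0 0 0 0' .5;  python3 - <<'E'
from rig import viewer,models
import cv2
d=viewer.capture('wrist'); cv2.imwrite('pics/w4.png',d['color'][:,:,::-1])
E
```

```text
time_s: 15.9
eef_pos: [534.5, 5.9, 132.9]
ee_rot: [0.002, 0.685, 0.729, -0.001]
force: [-4.4, -12.1, 6.5]
grip_width: 0.117
grip_force: 90.4
time_s: 17.02
eef_pos: [533.9, 7.7, 271.9]
ee_rot: [-0.0, 0.685, 0.729, -0.0]
force: [0.3, -0.5, -0.1]
grip_width: 0.5
grip_force: 0.0
```

View pics/w4.png

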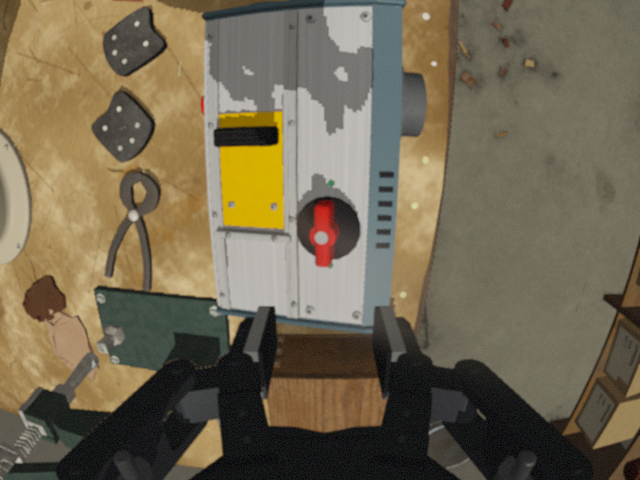

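The wing now lies level, from (324,200) to (323,265), parallel to the rails. The shutter still butts on the crossbar at (252,230), and the fingers are clear of everything.

```bash
python3 -c "
from rig import ctrl;print(ctrl.finish_job())"
```

```text
the job is handed in; nothing more can be done
None
```

The shutter is pushed home over the brush and the stud is pressed in and turned a quarter turn clockwise to its end stop; the gripper is clear, the bottle was left alone, and the job went in at about 17 s. I judged the lock from the end-stop torque and the final picture, as there was no direct reading of the stud.

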